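Let the next label roll out of the dispenser

ROBOT

A 6-joint arm with a two-finger parallel gripper is mounted at the origin on the work surface; the furniture and walls round the work are solid. World frame = base frame: x ahead of the robot, y to its left, z up, the work surface at z = 0. Lengths are in m, angles in rad, forces in N, time in s.
With the tool pointing down it reaches from about 0.35 to 0.8 m from the base axis. Payload 7.3 kg.
Tool frame: the origin (TCP) lies between the finger pads; the fingertips stand 25 mm ahead of it and the grasp point (between the pads) lies 6 mm ahead of it (r.tip_extent is the distance from the TCP to the fingertips, in m); z points along the fingers, y is the line along which they close (so a half turn about z gives the same grasp; the last joint's range is limited). The gripper opens to 85 mm and grips with 20 to 120 N. Pads are 22 mm wide; open, the fingers measure 114 mm over their backs; the gripper's body (76 mm by 85 mm) begins 54 mm behind the grasp point. The pads swing forward as they close: fully open they stand 13 mm farther back than shut.
Start: joints at [1.023, 0.342, 1.524, -0, 1.275, -0.146], TCP at [0.205, 0.483, 0.256] pointing down, gripper open.
Joint ranges: [-2.53, 2.53], [-0.77, 2.02], [0.04, 2.7], [-1, 4.14], [0.28, 2.66], [-3.11, 3.11]. Speed limits (rad/s): [2.57, 2.57, 3.14, 3.14, 3.14, 3.14].

INTERFACE

Orientations are given as a unit quaternion [x, y, z, w].
In Python, from workcell import r, command_gripper, optics gives the robot as it stands. The module is installed in compiled form; this text tells all that it offers. Calls block until the motion is done:
- r.reach(position, orientation): joint-space move of the TCP to a pose.
- r.move_straight(position, orientation=None, speed=0.15, max_force=None): straight line of the TCP; orientation=None keeps the orientation; speed is the mean speed in m/s. With max_force (N) it stops when the force on the tool has changed by that much, and returns True; else False.
- r.movej(angles): joint-space move.
- command_gripper(opening, force=None): finger opening in m; force is the grip in N (None keeps the last); returns when the fingers have stopped.
- r.hold(seconds).
- r.solve_ik(position, orientation): joint angles nearest the present ones, or None.
- r.read_state(): the state.
- optics.get_image(name): name is "scene" or "top"; returns (picture, depth): 420x560x3 uint8, red, green, blue; 420x560 float32, m along the optical axis (not along the pixel's ray), 0 where there is no reading.
- optics.camera_model(name): a dict with "K" (3x3 intrinsics, pixels), "k1" (the pictures are not rectified: a ray, as slopes to the right and down, at radius r is drawn at 1 + k1 r^2 times it, then the intrinsics apply), "R" (3x3) and "t" (3): a world point X has camera coordinates R X + t. Camera axes: x right, y down, z forward; pixel columns grow to the right and rows downward; lengths in m; the calibration is good to about 2 mm. A picture is of the moment at which its call begins. camera_model takes no time and is no camera call.
A pose or a line that the arm cannot do raises r.PlanningError and nothing moves.
- r.finish_job(): hands the job in; it is judged then, once.
The state is a dict: "time_s": time; "joint_positions": joint angles; "dq": joint speeds; "tau": joint torques, N m; "eef_pos": TCP position; "eef_rot": TCP orientation; "contact_force": force on the tool from outside, world axes, zero at the start; "torque": the same for the moment, N m; "grip_width": finger opening in m; "grip_force": force on a finger pad.
Only numpy, scipy, OpenCV 4.12 (cv2) and the standard library are available. Lean on these libraries where they do the work, as an engineer would, in place of code of your own. Each camera call takes 0.05 s, during which the arm holds its last target. There are 200 camera calls.

TASK

Let the waiting label roll out of the lever dispenser: press the lever's pad all the way down with the fingertips so that the lid lifts fully, and keep it down until the roll has rolled out and lies still in the front tray. Then ease the lever slowly back up so that the lid comes down gently without slamming, and move clear with the lid shut. Do not touch or lift the roll, and leave the cartons and connectors standing round the dispenser where they are.

Things in the scene. Friction and masses are not known exactly. Their poses are not given: they have to be found in the camera images.
- dispenser: Fixed grey label roll dispenser, base 275 x 82 mm (x x y). Origin on the bench, 30 mm to the rear of the base's middle. Own -x: front (catch tray; stop wall's inner face at x = -145 mm, 102 mm high); +x: rear (magazine, x = -21 to 91 mm, 166 mm high); z up. Ramp falls 18 degrees to -x, lane 54 mm wide. On its -y side a grey link case (y = -32 to -50 mm, 178 mm high) and the lever.
- lever: Steel lever on the dispenser's -y side. Origin: its pivot, at (30, -54, 142) mm in the dispenser's frame, axis along y. The arm runs to the rear (+x), 0.25 rad above level at rest; pressed fully (0.5 rad, fixed stop) it is 0.25 rad below level. No catch: the lid's weight brings it back. About 3 to 6 N down on the pad moves it.
- lever_pad (a point): Centre of the top face of the lever's black finger pad, 30 mm long (along the lever), 40 mm wide (along the dispenser's y), 6 mm thick, 90 mm from the pivot; about 173 mm above the bench at rest, 129 mm fully pressed (44 mm of travel, nearly straight down). It tilts with the lever.
- lid (a joint): Angle of the white lid about its hinge at the rear top of the magazine, rad: 0 shut, 0.95 fully open (lever on its stop). A link makes it 1.9 times the lever's swing. Let go, it falls and slams at about 4 rad/s or more.
- lid_edge (a point): Middle of the lower edge of the lid's front apron, which holds the roll back while shut (about 98 mm above the bench). The lid is a white hood 66 mm wide, centred on the dispenser's y = 0, 182 mm high shut; fully open its front stands about 270 mm above the bench.
- roll_centre (a point): Centre of the white label roll, 96 mm in diameter, 50 mm wide, hollow core, on edge, axis along the dispenser's y. It waits behind the lid's apron at about x = 23, z = 116 mm in the dispenser's frame, rolls out by itself once the lid is up, and rests against the front stop at about x = -97, z = 78 mm.
- connector_a: Bystander: black round connector, 27 x 28 x 53 mm, upright beside the dispenser's -y side. Origin under its centre.
- connector_b: Bystander: light grey round connector, 27 x 28 x 53 mm, upright beside the tray. Origin under its centre.
- white_box: Bystander: white carton, 62 x 62 x 58 mm, in front of the tray. Origin under its centre.
- carton: Bystander: plain brown carton, 65 x 110 x 40 mm, behind the dispenser. Origin under its centre.
- label_roll: The same white label roll, 96 mm in diameter, 50 mm wide; origin in the middle of one flat face (25 mm from the roll's centre), own z along its axis.

How it is judged:
By the outcome, as a careful person would: the job done as asked, in the order asked, and still so for the second after the job is handed in, with the robot touching nothing.
It also fails if it takes over 35 s, if anything falls off the work surface, if the arm or the gripper's body presses on something with over 40 N, if the wrist force passes 120 N, or if a joint passes its speed limit or range.

## Working session

There is one attempt and no reset: what is moved stays moved. The work goes in short steps, each a Python script; the robot and the scene stay as the last script left them, time stands still between calls to the robot, and variables do not carry over. Pictures are saved under pics/ and viewed, at most 10 in all, crops included, and the job is handed in when it is done.

```bash
mkdir -p pics; cat > h.py <<'E'
import numpy as np, cv2
from workcell import r, command_gripper, optics
def cloud(n):
    im,d=optics.get_image(n); m=optics.camera_model(n); K=np.array(m["K"]);R=np.array(m["R"]);t=np.array(m["t"])
    v,u=np.mgrid[:420,:560]
    xd=np.stack([(u-K[0,2])/K[0,0],(v-K[1,2])/K[1,1]],-1); x=xd.copy()
    for _ in range(8): x=xd/(1+m["k1"]*(x**2).sum(-1,keepdims=True))
    P=np.concatenate([x,np.ones((420,560,1))],-1)*d[...,None]
    W=(P-t)@R; W[d==0]=np.nan
    return im,d,W
def save(n,im): cv2.imwrite(n,cv2.cvtColor(im,cv2.COLOR_RGB2BGR))
E
python3 - <<'E'
from h import *
out=[]
for n in("scene","top"):
    im,d,W=cloud(n); np.savez(n+".npz",im=im,W=W); save(f"pics/{n}0.png",im)
    m=optics.camera_model(n); print(n,-np.array(m["R"]).T@m["t"], (d>0).mean())
print(r.read_state()["time_s"],r.read_state()["eef_rot"],r.tip_extent)
E
```

```text
scene [-0.09001593 -0.42513348  0.50841126] 0.996062925170068
top [0.47739892 0.00527083 1.13212346] 0.9961777210884354
0.1 [ 1.99531276e-01  9.79891234e-01 -6.24790307e-04 -2.19640769e-04] 0.025
```

View pics/scene0.png

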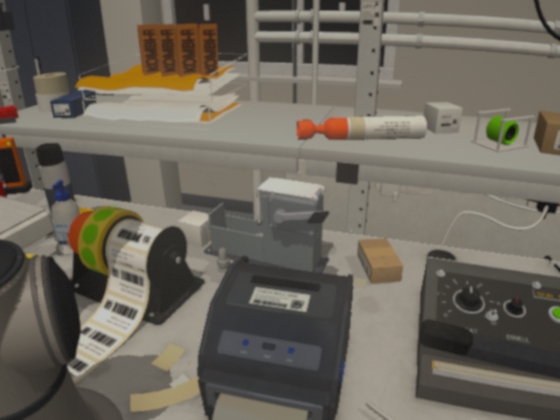

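View pics/top0.png

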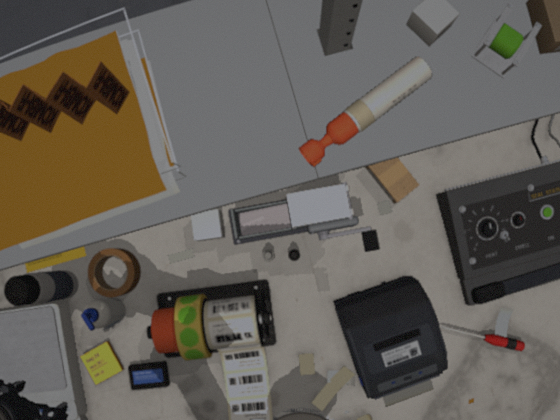

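The top view shows the tray at px (235-290, 220), the white lid at (320,205), the black pad at (371,239), connectors at (268,254) and (294,254), and the carton at (392,180). A shelf overhangs the rear side. The scene view shows the grey lever at about (300,215) and the printer standing in front of it.

```bash
python3 - <<'E'
from h import *
z=np.load("top.npz"); im,W=z["im"],z["W"]
for n,(u,v) in dict(pad=(371,239),lid=(320,205),tray=(260,218),shelf=(250,180),shelf2=(390,140),bottle=(380,100),printer=(385,310),printerTop=(380,285),conA=(294,254),conB=(268,254),wb=(206,225),carton=(392,175),bench=(330,260),bench2=(410,240),dark=(460,220)).items(): print(n,(u,v),W[v,u].round(3))
g=im.max(-1)
for nm,m in dict(pad=(g<60)&(W[...,2]>.14)&(W[...,2]<.2),lid=(W[...,2]>.165)&(W[...,2]<.2)&(im.min(-1)>120)).items():
    m=m.copy(); m[:,:280]=0; m[:,385:]=0; m[:180]=0; m[255:]=0
    n,l,s,c=cv2.connectedComponentsWithStats(m.astype(np.uint8))
    i=1+s[1:,4].argmax(); k=l==i
    P=W[k]; box=cv2.minAreaRect((P[:,:2]*1000).astype(np.float32)); print(nm,s[i],P.mean(0).round(4),P.min(0).round(3),P.max(0).round(3),box)
sh=W[(W[...,2]>.25)&(W[...,2]<.6)]; 
for x0 in np.arange(.1,1,.1):pass
for u in (230,290,330,371,410,450):
    col=W[:,u]; k=np.where(col[:,2]>.28)[0]; k=k[k<260]; print(u,k.max() if len(k) else None, col[k.max()].round(3) if len(k) else '')
s=np.load("scene.npz"); 
for (u,v) in [(330,160),(200,135),(200,150),(310,215),(290,190)]: print((u,v),s["W"][v,u].round(3))
E
python3 - <<'E'
import cv2
a=cv2.imread('pics/scene0.png')[160:300,180:420]; b=cv2.imread('pics/top0.png')[160:300,180:420]
import numpy as np
cv2.imwrite('pics/crop.png',np.vstack([cv2.resize(a,(514,300),interpolation=2),cv2.resize(b,(514,300),interpolation=2)]))
E
```

```text
pad (371, 239) [ 0.496 -0.14   0.176]
lid (320, 205) [ 0.563 -0.042  0.182]
tray (260, 218) [0.55  0.085 0.029]
shelf (250, 180) [0.604 0.086 0.249]
shelf2 (390, 140) [ 0.674 -0.168  0.251]
bottle (380, 100) [ 0.735 -0.144  0.298]
printer (385, 310) [ 0.356 -0.169  0.149]
printerTop (380, 285) [ 0.397 -0.179  0.034]
conA (294, 254) [0.469 0.01  0.054]
conB (268, 254) [0.47  0.067 0.045]
wb (206, 225) [0.534 0.201 0.057]
carton (392, 175) [ 0.641 -0.212  0.039]
bench (330, 260) [ 0.454 -0.072  0.001]
bench2 (410, 240) [ 0.496 -0.256  0.002]
dark (460, 220) [ 0.536 -0.349  0.081]
pad [362 230  17  21 273] [ 0.4941 -0.1382  0.1736] [ 0.475 -0.153  0.168] [ 0.514 -0.123  0.181] ((494.3875732421875, -138.3305206298828), (37.755550384521484, 26.465042114257812), 8.534333229064941)
lid [ 287  184   66   43 2026] [ 0.5638 -0.0394  0.1823] [ 0.523 -0.104  0.176] [0.604 0.021 0.188] ((564.1622924804688, -41.74436950683594), (65.79438018798828, 122.01850128173828), 8.400921821594238)
230 None 
290 None 
330 144 [ 0.66  -0.056  0.283]
371 122 [ 0.699 -0.129  0.285]
410 93 [ 0.751 -0.201  0.284]
450 23 [ 0.884 -0.282  0.291]
(330, 160) [ 0.619 -0.099  0.229]
(200, 135) [0.569 0.197 0.25 ]
(200, 150) [0.557 0.19  0.219]
(310, 215) [ 0.507 -0.115  0.16 ]
(290, 190) [ 0.544 -0.051  0.182]
```

View pics/crop.png

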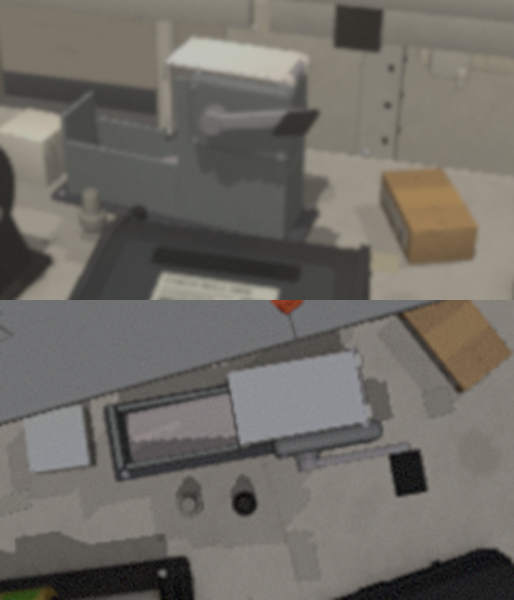

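Pad centre is at (0.494, -0.138, 0.174), which matches the expected height of 0.173. The lid centre gives dispenser +x ≈ (0.146, -0.989). In the dispenser's frame the pad is then about 83 mm to -y, clear of the lid. I'll move above it with the gripper shut.

```bash
cat >> h.py <<'E'
Q=[-.0732,.9973,0,0]; Q=list(np.array(Q)/np.linalg.norm(Q))
ex=np.array([.146,-.989]); ey=np.array([.989,.146])
P=np.array([.4943,-.1383])+.003*ex-.005*ey   # press point: slightly rearward/outward
def st():
    s=r.read_state(); print(round(s["time_s"],2),np.round(s["eef_pos"],4),np.round(s["contact_force"],1)); return s
E
python3 - <<'E'
from h import *
s=st()
for z in (.30,.25,.155,.145): print(z,np.round(r.solve_ik([*P,z],Q),2))
p=s["eef_pos"]
r.move_straight([p[0],p[1],.33],speed=.15)
r.reach([*P,.30],Q); st()
command_gripper(0); print(r.tip_extent)
r.move_straight([*P,.235],speed=.1); st()
im,d,W=cloud("scene"); save("pics/s1.png",cv2.resize(im[120:320,150:450],(780,520)))
E
```

```text
0.1 [0.2051 0.4829 0.2557] [ 0.9  1.1 -0.5]
0.3 [-0.43  0.28  1.49 -0.    1.37 -2.15]
0.25 [-0.43  0.32  1.57 -0.    1.25 -2.15]
0.155 [-0.43  0.42  1.71 -0.    1.01 -2.15]
0.145 [-0.43  0.44  1.72 -0.    0.99 -2.15]
3.18 [ 0.49   -0.1414  0.3   ] [0.6 0.4 0.1]
0.025
4.75 [ 0.4901 -0.1422  0.2356] [-0.6 -0.7  0.6]
```

View pics/s1.png

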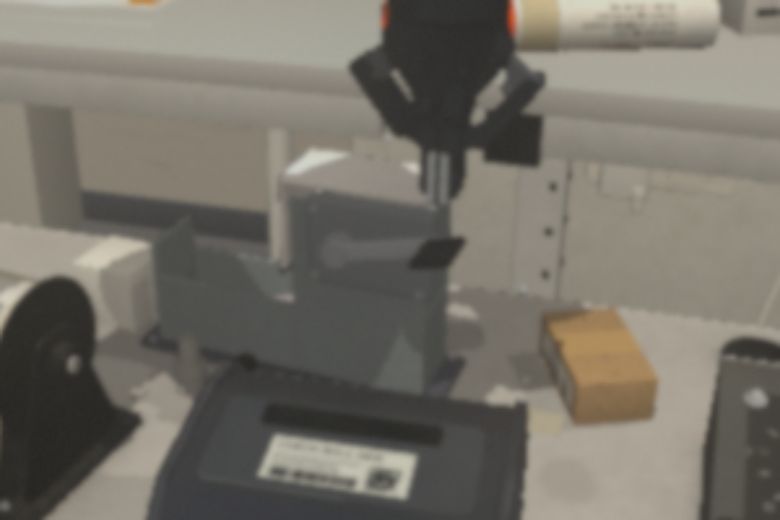

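The tips hang right above the pad, at crop px (440,200) with the pad at (438,252). Next: press with a force guard and watch the stop.

```bash
python3 - <<'E'
from h import *
print(r.move_straight([*P,.205],speed=.05)); st()
print(r.move_straight([*P,.146],speed=.025,max_force=18)); st()
if st()["eef_pos"][2]<.165:
    print(r.move_straight([*P,.140],speed=.01,max_force=15)); st()
r.hold(1.5); st()
im,d,W=cloud("scene"); im2,d2,W2=cloud("top")
a=cv2.resize(im[120:300,150:430],(560,300)); b=cv2.resize(im2[160:310,180:460],(560,300)); save("pics/s2.png",np.vstack([a,b]))
E
```

```text
False
5.55 [ 0.4899 -0.142   0.2051] [-0.9  0.4  0.7]
True
7.37 [ 0.4907 -0.1425  0.1549] [-2.4  0.2  8.8]
7.37 [ 0.4907 -0.1425  0.1549] [-2.4  0.2  8.8]
True
7.88 [ 0.4907 -0.1425  0.1549] [-3.2  0.   8.7]
9.38 [ 0.4907 -0.1425  0.1549] [-2.6  0.9 10.3]
```

View pics/s2.png

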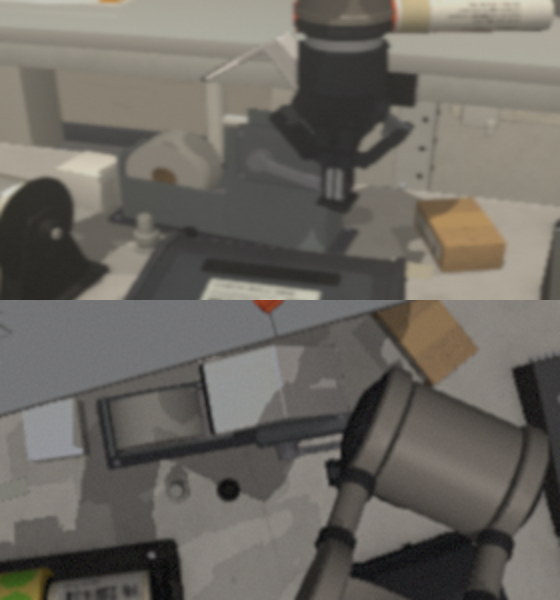

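The lid is up, the lever is on its stop (tip at z 0.130, 10 N holding), and the roll is in the tray at scene crop (170,160). Next: check that it lies still and at the right height, then ease up.

```bash
python3 - <<'E'
from h import *
O=np.array([.5642,-.0417])-.033*ex
def roll():
    im,d,W=cloud("top"); q=(W[...,:2]-O); x=q@ex; y=q@ey
    k=(abs(y)<.02)&(x<-.03)&(x>-.17)&(W[...,2]>.085)&(W[...,2]<.2)&(x>-.14)
    A=np.c_[x[k],W[...,2][k]]; top=A[A[:,1]>np.percentile(A[:,1],80)]
    print(k.sum(),A[:,0].mean().round(4),A[:,1].max().round(4),top.mean(0).round(4))
    s=(W[...,2]>.2)&(x>-.08)&(x<.09)&(abs(y)<.033); print("lid",W[...,2][s].max())
roll(); r.hold(.6); roll(); st()
E
```

```text
848 -0.0925 0.1289 [-0.0957  0.125 ]
lid 0.48018304551851054
846 -0.0926 0.1285 [-0.0951  0.1251]
lid 0.48029106416375034
10.18 [ 0.4907 -0.1425  0.1549] [-2.9 -0.   9.7]
```

The roll is still at x = -96 mm with its top at 126 mm, as expected. Easing the lever up.

```bash
python3 - <<'E'
from h import *
p=r.read_state()["eef_pos"][:2]
r.move_straight([*P,.188],speed=.011); st()
r.move_straight([*P,.212],speed=.006); st()
r.move_straight([*P,.30],speed=.1); st()
r.move_straight([*(P+np.array([-.06,-.04])),.33],speed=.1); r.hold(.5); st()
im,d,W=cloud("scene"); im2,d2,W2=cloud("top")
for q,n in ((im2,"lid"),): 
    O=np.array([.5642,-.0417])-.033*ex; D=W2[...,:2]-O; x=D@ex;y=D@ey
    k=(abs(y)<.025)&(x>-.01)&(x<.07)&(W2[...,2]<.3); print("lid z",np.nanpercentile(W2[...,2][k],[5,50,95]))
    k=(abs(y)<.02)&(x<-.04)&(x>-.13)&(W2[...,2]>.085)&(W2[...,2]<.2); print("roll",x[k].mean(),W2[...,2][k].max())
a=cv2.resize(im[120:300,150:430],(560,300)); b=cv2.resize(im2[160:310,180:460],(560,300)); save("pics/s3.png",np.vstack([a,b]))
E
```

```text
13.37 [ 0.4896 -0.1419  0.1879] [0.8 3.7 3.6]
17.52 [ 0.4898 -0.142   0.212 ] [ 0.8 -0.2  0.1]
18.55 [ 0.4895 -0.1419  0.2993] [-0.5 -0.7 -0.7]
19.98 [ 0.4299 -0.1819  0.3299] [-0.5 -0.1  0.3]
lid z [0.17962603 0.18236673 0.18491235]
roll -0.08847911754645747 0.1287409931827479
```

View pics/s3.png

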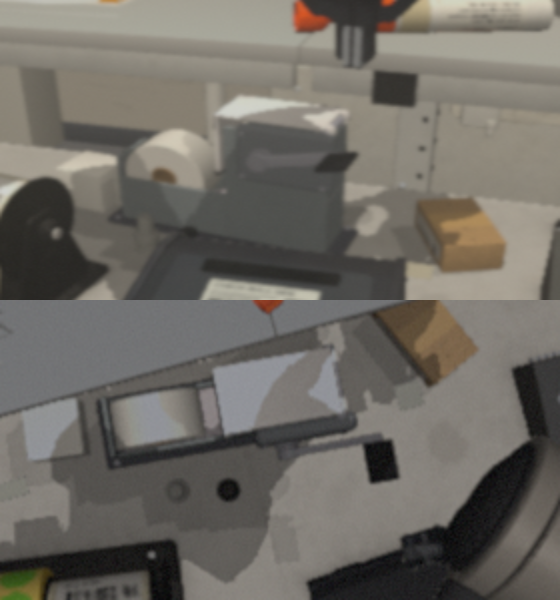

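The lid is shut (182 mm), the lever is up, the roll lies in the tray at top crop (155,418), and the bystanders have not moved. Handing in.

```bash
python3 -c "
from h import *
print(r.finish_job())"
```

```text
the job is handed in; nothing more can be done
None
```

The job is handed in at about 20 s: the roll rolled out and lies still in the front tray, the lid was eased shut, the arm is clear, and the cartons and connectors look unmoved in the last pictures.

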